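Put the studio's paint jars away in the colour caddy

ROBOT

A 6-joint arm with a two-finger parallel gripper is mounted at the origin on the work surface. World frame = base frame: x ahead of the robot, y to its left, z up, the work surface at z = 0. Lengths are in m, angles in rad, forces in N, time in s.
With the tool pointing down it reaches from about 0.275 to 0.825 m from the base axis. Payload 4.9 kg.
Tool frame: the origin (TCP) lies midway between the tips of the shut fingers; the grasp point (between the pads) lies 19 mm behind it (grip_point_offset is the distance from the TCP to the grasp point, in m); z points along the fingers, y is the line along which they close (so a half turn about z gives the same grasp; the last joint's range is limited). The gripper opens to 85 mm and grips with 20 to 120 N. Pads are 22 mm wide; open, the fingers measure 114 mm over their backs; the gripper's body (76 mm by 85 mm) begins 54 mm behind the grasp point. The pads swing forward as they close: fully open they stand 13 mm farther back than shut.
Start: joints at [1.038, 0.326, -0.193, 1.052, 0, 1.437], TCP at [0.214, 0.507, 0.197] pointing down, gripper open.
Joint ranges: [-2.65, 2.65], [-0.97, 1.79], [-1.3, 1.35], [-1.93, 2.1], [-1.47, 1.37], [-3.14, 3.14]. Speed limits (rad/s): [2.57, 2.57, 3.14, 3.14, 3.14, 3.14].

INTERFACE

Orientations are given as a rotation vector (axis times angle).
In Python, from cell import * gives the robot as it stands. Calls block until the motion is done:
- movep(position, orientation): joint-space move of the TCP to a pose.
- move_l(position, velocity=0.15, rot=None, until_force=None): straight line of the TCP; rot=None keeps the orientation; velocity is the mean speed in m/s. With until_force (N) it stops when the force on the tool has changed by that much, and returns True; else False.
- set_joints(angles): joint-space move.
- let_go() and grab(newtons=None): open the fingers fully, or close them until they stop; newtons is the grip in N (None keeps the last).
- sleep(seconds).
- ik(position, orientation): joint angles nearest the present ones, or None.
- get_state(): the state.
- grab_frame(name): name is "side" or "top" or "wrist"; returns a dict with "img" (400x640x3 uint8, red, green, blue), "fx", "fy", "cx", "cy" (pixels), "cam_to_world" (4x4, takes a point from camera to world coordinates); the wrist camera has in their place "T_tool_cam" (4x4, takes a point from camera to tool coordinates, whose origin is the TCP and whose axes are the flange's). Camera axes: x right, y down, z forward; pixel columns grow to the right and rows downward; lengths in m; the calibration is good to about 2 mm. A picture is of the moment at which its call begins: read the wrist's pose just before it. There is no depth.
A pose or a line that the arm cannot do raises MotionError and nothing moves.
- sign_off(): hands the job in; it is judged then, once.
Trained networks look in the newest picture that a camera, given by its name, has taken for a name from the list of things; names that differ only in an ending like _2 or _b are one class to them, and where a whole thing is asked for, a point or a joint stands for the part that bears it (a point fixed in the world has none). Each returns a list of dicts, best first, with "score" (0 to 1); they miss things now and then, are a little off and sometimes report something else, mostly with a low value. They report only what shows in the picture. A call takes as long as a camera call. They do not tell look-alikes from the thing itself.
- spot_in(camera, name): "centre" ([column, row] in pixels, amid what is visible of it).
- silhouettes(camera, name): "mask" (400x640 bool, what is visible of it) and "centre" ([column, row] in pixels, amid what is visible of it).
- tip_of(camera, name): "centre" ([column, row] in pixels: a listed point, or the origin of a listed thing).
The state is a dict: "clock": time; "q": joint angles; "joint_velocities": joint speeds; "tau": joint torques, N m; "position": TCP position; "eef_rot": TCP orientation; "contact_force": force on the tool from outside, world axes, zero at the start; "wrist_torque": the same for the moment, N m; "finger_gap": opening from 0.0 (shut) to 1.0 (fully open); "grasp_force": force on a finger pad.
Only numpy, scipy, OpenCV 4.12 (cv2) and the standard library are available. Lean on these libraries where they do the work, as an engineer would, in place of code of your own. Each camera call takes 0.05 s, during which the arm holds its last target. There are 200 camera calls.

TASK

Put the three plastic paint jars (pink, green and orange) away in the plywood caddy, keeping them upright, each standing on the floor of the compartment whose pad has its own colour. The three bare-steel enamel tins with bands in the same colours do not belong there: leave them where they stand.

Things in the scene. Friction and masses are not known exactly. Their poses are not given: they have to be found in the camera images.
- pink_jar: Loose closed plastic paint jar, pink all over (lid included, so from above a plain pink disc) with a white label band; round, 50 mm in diameter, 68 mm tall (body to 50 mm, then a 4 mm neck 45 mm across, then a lid 48 mm across), about 0.15 kg. Starts standing upright on the table (z = 0). Origin: centre of its underside; z up its axis.
- green_jar: Loose closed plastic paint jar, green all over (lid included, so from above a plain green disc) with a white label band; round, 50 mm in diameter, 68 mm tall (body to 50 mm, then a 4 mm neck 45 mm across, then a lid 48 mm across), about 0.15 kg. Starts standing upright on the table (z = 0). Origin: centre of its underside; z up its axis.
- orange_jar: Loose closed plastic paint jar, orange all over (lid included, so from above a plain orange disc) with a white label band; round, 50 mm in diameter, 68 mm tall (body to 50 mm, then a 4 mm neck 45 mm across, then a lid 48 mm across), about 0.15 kg. Starts standing upright on the table (z = 0). Origin: centre of its underside; z up its axis.
- pink_pad: Flat square pink colour pad, 58 x 58 x 3 mm, fixed in the middle of one cell of the caddy: marks the cell for the pink jar. Which cell it lies in differs from start to start. Origin: centre of its underside, on the caddy's floor (5 mm above the table), so its top, on which the jar stands, is 3 mm above the origin. Same yaw as the caddy.
- green_pad: Flat square green colour pad, 58 x 58 x 3 mm, fixed in the middle of one cell of the caddy: marks the cell for the green jar. Which cell it lies in differs from start to start. Origin: centre of its underside, on the caddy's floor (5 mm above the table), so its top, on which the jar stands, is 3 mm above the origin. Same yaw as the caddy.
- orange_pad: Flat square orange colour pad, 58 x 58 x 3 mm, fixed in the middle of one cell of the caddy: marks the cell for the orange jar. Which cell it lies in differs from start to start. Origin: centre of its underside, on the caddy's floor (5 mm above the table), so its top, on which the jar stands, is 3 mm above the origin. Same yaw as the caddy.
- caddy: Open plywood caddy fixed to the table, 212 x 74 mm and 24 mm tall; floor 5 mm, walls and the two partitions 5 mm thick. Three cells, 64 x 64 mm inside, in a row along its x axis, with centres at x = -69, 0 and +69 mm (give or take 1 mm), y = 0. Origin: centre of its underside, on the table. A jar in a cell stands 44 mm above the walls' top, so fingers can hold it above the walls.
- pink_tin: Loose steel enamel tin, a look-alike that does not belong in the caddy: bare steel with a pink band and, from above, a pink disc 32 mm across inside a bright steel ring; 51 mm in diameter, 62 mm tall, about 0.18 kg, standing upright on the table among the jars. Origin: centre of its underside.
- green_tin: Loose steel enamel tin, a look-alike that does not belong in the caddy: bare steel with a green band and, from above, a green disc 32 mm across inside a bright steel ring; 51 mm in diameter, 62 mm tall, about 0.18 kg, standing upright on the table among the jars. Origin: centre of its underside.
- orange_tin: Loose steel enamel tin, a look-alike that does not belong in the caddy: bare steel with a orange band and, from above, a orange disc 32 mm across inside a bright steel ring; 51 mm in diameter, 62 mm tall, about 0.18 kg, standing upright on the table among the jars. Origin: centre of its underside.
Not all that is in view belongs to the job. Leave any purple look-alike of the orange_tin alone. What is shaped like the orange_jar but purple is not meant.

How it is judged:
By the outcome, as a careful person would: the job done as asked, in the order asked, and still so for the second after the job is handed in, with the robot touching nothing.
It also fails if it takes over 86 s, if anything falls off the work surface, if the arm or the gripper's body presses on something with over 40 N, if the wrist force passes 120 N, or if a joint passes its speed limit or range.

## Working session

There is one attempt and no reset: what is moved stays moved. The work goes in short steps, each a Python script; the robot and the scene stay as the last script left them, time stands still between calls to the robot, and variables do not carry over. Pictures are saved under pics/ and viewed, at most 14 in all, crops included, and the job is handed in when it is done.

```bash
mkdir -p pics; ls
python3 - <<'E'
from cell import *
import cv2,numpy as np
s=get_state();print(s['clock'],s['eef_rot'],s['position'])
for c in("top","side"):
    f=grab_frame(c);cv2.imwrite(f"pics/{c}0.png",f["img"][...,::-1]);print(c,f["fx"],f["cx"],f["cy"],np.round(f["cam_to_world"],3).tolist())
    for n in["pink_jar","green_jar","orange_jar","pink_pad","green_pad","orange_pad","caddy","pink_tin","green_tin","orange_tin"]:
        if c=="top":print(n,[(np.round(d["centre"]).tolist(),round(d["score"],2)) for d in spot_in(c,n)])
E
```

```text
pics
0.0 [-6.22190063e-01 -3.07878403e+00  2.44266185e-03] [0.21324661 0.50630554 0.19663783]
top 383.74830935803783 320.7620476327424 195.4477278204859 [[0.01, -0.998, 0.069, 0.48], [-1.0, -0.01, 0.004, -0.056], [-0.003, -0.069, -0.998, 0.861], [0.0, 0.0, 0.0, 1.0]]
pink_jar [([337.0, 232.0], 0.87)]
green_jar [([350.0, 168.0], 0.86)]
orange_jar [([420.0, 224.0], 0.71), ([474.0, 214.0], 0.57), ([351.0, 166.0], 0.54)]
pink_pad [([199.0, 175.0], 0.67)]
green_pad [([194.0, 206.0], 0.9)]
orange_pad [([189.0, 238.0], 0.73)]
caddy [([177.0, 207.0], 0.91)]
pink_tin [([279.0, 218.0], 0.82)]
green_tin [([290.0, 180.0], 0.79)]
orange_tin [([446.0, 160.0], 0.75), ([339.0, 234.0], 0.7), ([404.0, 174.0], 0.66)]
side 392.4435994722411 313.29003093803453 203.63134584534876 [[0.749, -0.451, 0.486, 0.165], [-0.663, -0.503, 0.554, -0.481], [-0.005, -0.737, -0.676, 0.558], [0.0, 0.0, 0.0, 1.0]]
```

```bash
python3 -c "
import cv2
a=cv2.imread('pics/top0.png')[110:310,130:530];cv2.imwrite('pics/top0c.png',cv2.resize(a,None,fx=2,fy=2,interpolation=2))"
```

```text
(no output)
```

View pics/top0c.png

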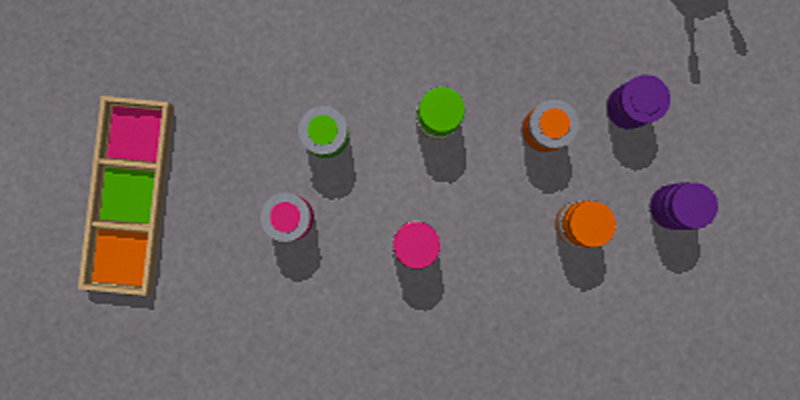

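View pics/side0.png

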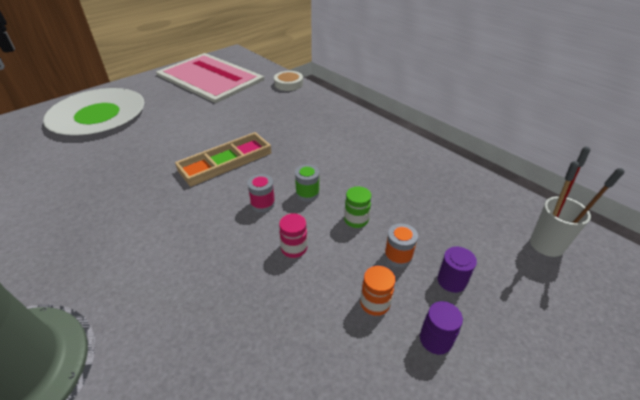

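The top view shows the candidates by colour (full-frame pixels):
- **Pink:** plain disc at (338,232), ringed disc at (273,218).
- **Green:** plain disc at (350,165), ringed disc at (291,175).
- **Orange:** plain disc at (424,222), ringed disc at (406,172). The purple things at (450,160) and (472,213) are not meant.

The plain discs with white label bands in the side view are the jars. The ringed ones are the tins.

The caddy is at about (193,208), with the pink, green and orange pads running from top to bottom. The enlarged crop above confirms all of this.

```bash
cat > h.py <<'E'
from cell import *
import cv2,numpy as np
from scipy.spatial.transform import Rotation as R
def ray(f,px,z,T=None):
    T=f["cam_to_world"] if T is None else T
    d=T[:3,:3]@[(px[0]-f["cx"])/f["fx"],(px[1]-f["cy"])/f["fy"],1]
    return T[:3,3]+d*(z-T[2,3])/d[2]
def wrist():
    s=get_state();T=np.eye(4);T[:3,:3]=R.from_rotvec(s["eef_rot"]).as_matrix();T[:3,3]=s["position"]
    f=grab_frame("wrist");return f,T@f["T_tool_cam"]
HUE={"pink":(160,175),"green":(45,65),"orange":(8,20)}
def blobs(img,c,amin=60):
    h=cv2.cvtColor(img,cv2.COLOR_RGB2HSV);m=cv2.inRange(h,(HUE[c][0],150,70),(HUE[c][1],255,255))
    cs,_=cv2.findContours(m,cv2.RETR_EXTERNAL,cv2.CHAIN_APPROX_NONE);return [k for k in cs if cv2.contourArea(k)>amin]
def down(yaw): # closing line (tool y) at world angle yaw, tool z down
    y=np.array([np.cos(yaw),np.sin(yaw),0]);z=np.array([0,0,-1.]);return R.from_matrix(np.c_[np.cross(y,z),y,z]).as_rotvec()
E
python3 - <<'E'
from h import *
f=grab_frame("top")
for c in HUE:
    for k in blobs(f["img"],c):
        (u,v),r=cv2.minEnclosingCircle(k);m=cv2.moments(k);p=(m['m10']/m['m00'],m['m01']/m['m00'])
        print(c,np.round(p,1),round(r,1),cv2.contourArea(k),"z.065",np.round(ray(f,p,.065)[:2],3),"z.008",np.round(ray(f,p,.008)[:2],3))
print(R.from_rotvec(get_state()["eef_rot"]).as_matrix().round(2).tolist());print(grab_frame("wrist")["T_tool_cam"].round(3).tolist())
E
```

```text
pink [338.  232.1] 11.9 395.5 z.065 [ 0.459 -0.089] z.008 [ 0.458 -0.092]
pink [272.  218.1] 7.6 159.5 z.065 [0.487 0.047] z.008 [0.488 0.055]
pink [196.7 176.5] 17.4 582.5 z.065 [0.572 0.206] z.008 [0.578 0.225]
pink [26.2 95.8] 27.9 644.0 z.065 [0.74  0.574] z.008 [0.759 0.619]
green [  9.9 272.3] 27.0 959.0 z.065 [0.37  0.584] z.008 [0.362 0.63 ]
green [193.1 207.3] 17.0 583.5 z.065 [0.508 0.212] z.008 [0.51  0.231]
green [290.9 174.5] 7.5 146.5 z.065 [0.578 0.01 ] z.008 [0.585 0.014]
green [350.3 165.1] 12.2 397.5 z.065 [ 0.599 -0.114] z.008 [ 0.608 -0.118]
orange [189.6 238.2] 18.1 638.0 z.065 [0.444 0.217] z.008 [0.441 0.236]
orange [424.2 221.8] 13.2 469.5 z.065 [ 0.483 -0.268] z.008 [ 0.483 -0.283]
orange [407.  171.2] 7.5 158.5 z.065 [ 0.588 -0.233] z.008 [ 0.595 -0.245]
[[-0.92, 0.39, 0.0], [0.39, 0.92, 0.0], [-0.0, 0.0, -1.0]]
[[-0.0, -0.952, -0.307, 0.077], [1.0, -0.0, -0.001, -0.002], [0.0, -0.307, 0.952, -0.176], [0.0, 0.0, 0.0, 1.0]]
```

Run:
```python
from h import *
rot=down(1.491)
def show(tag,cs,z):
    f,T=wrist();cv2.imwrite(f"pics/{tag}.png",f["img"][...,::-1])
    for c in cs:
        for k in blobs(f["img"],c,300):
            m=cv2.moments(k);p=(m['m10']/m['m00'],m['m01']/m['m00']);(a,b),sz,an=cv2.minAreaRect(k)
            print(tag,c,np.round(p),np.round(ray(f,p,z,T)[:2],4),"rect",np.round(ray(f,(a,b),z,T)[:2],4),np.round(sz),round(an,1))
movep([.49,.231,.2],rot);show("w_caddy",HUE,.008)
movep([.459,-.089,.2],rot);show("w_jars",HUE,.068)
print(get_state()["clock"],get_state()["q"].round(2) if hasattr(get_state()["q"],'round') else get_state()["q"])
for p in([.599,-.114],[.483,-.268],[.578,.225],[.441,.236]):
    for z in(.02,.18): print(p,z,np.round(ik([*p,z],rot),2))
```

```text
w_caddy pink [596. 320.] [0.7596 0.6368] rect [0.76   0.6349] [15. 92.] 79.9
w_caddy pink [321. 233.] [0.5786 0.2208] rect [0.58   0.2224] [34. 40.] 90.0
w_caddy pink [161. 191.] [0.5001 0.0136] rect [0.4998 0.0141] [25. 27.] 90.0
w_caddy pink [189. 176.] [0.4835 0.0548] rect [0.4831 0.051 ] [41. 23.] 55.1
w_caddy pink [ 42. 174.] [ 0.4654 -0.1363] rect [ 0.4658 -0.1362] [43. 67.] 77.9
w_caddy green [ 64. 282.] [ 0.6277 -0.1664] rect [ 0.6265 -0.1637] [37. 56.] 56.3
w_caddy green [150. 264.] [ 0.6074 -0.0304] rect [ 0.6076 -0.0303] [20. 24.] 90.0
w_caddy green [174. 242.] [0.5759 0.0121] rect [0.5763 0.0089] [37. 23.] 41.6
w_caddy green [321. 184.] [0.5073 0.2268] rect [0.5093 0.228 ] [40. 42.] 90.0
w_caddy orange [  9. 267.] [ 0.5958 -0.236 ] rect [ 0.5973 -0.2331] [37. 23.] 90.0
w_caddy orange [322. 132.] [0.4407 0.2338] rect [0.441 0.234] [46. 47.] 90.0
w_jars pink [554. 237.] [0.5476 0.1767] rect [0.5478 0.1772] [34. 41.] 90.0
w_jars pink [443. 195.] [0.4849 0.0434] rect [0.4848 0.0432] [24. 27.] 45.0
w_jars pink [420. 178.] [0.4635 0.0171] rect [0.4647 0.0197] [20. 39.] 39.8
w_j
[... 206 characters left out ...]
.4892 0.1818] [34. 50.] 14.7
w_jars orange [172. 209.] [ 0.4782 -0.2638] rect [ 0.4782 -0.2633] [42. 52.] 56.3
w_jars orange [582. 135.] [0.4311 0.1865] rect [0.4312 0.1868] [37. 56.] 14.6
3.475 [-0.35  0.17 -0.39  1.01  0.   -0.27]
[0.599, -0.114] 0.02 [-0.31  0.6  -0.25  0.72  0.   -0.23]
[0.599, -0.114] 0.18 [-0.31  0.45 -0.05  1.07  0.   -0.23]
[0.483, -0.268] 0.02 [-0.64  0.51 -0.41  0.65 -0.   -0.56]
[0.483, -0.268] 0.18 [-0.64  0.34 -0.21  1.01 -0.   -0.56]
[0.578, 0.225] 0.02 [ 0.25  0.61 -0.22  0.74  0.    0.33]
[0.578, 0.225] 0.18 [ 0.25  0.47 -0.02  1.08  0.    0.33]
[0.441, 0.236] 0.02 [ 0.34  0.44 -0.55  0.59  0.    0.42]
[0.441, 0.236] 0.18 [ 0.34  0.25 -0.35  0.98  0.    0.42]
```

View pics/w_caddy.png

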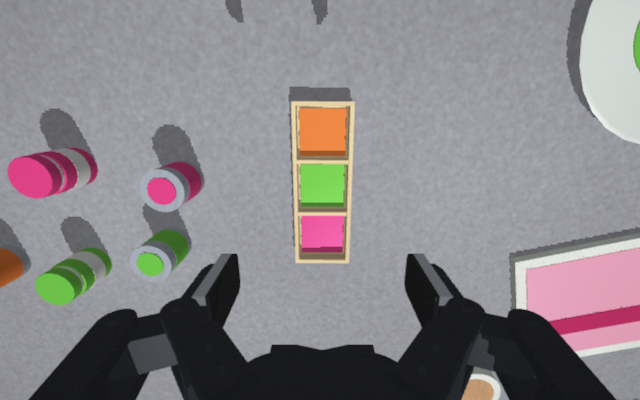

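View pics/w_jars.png

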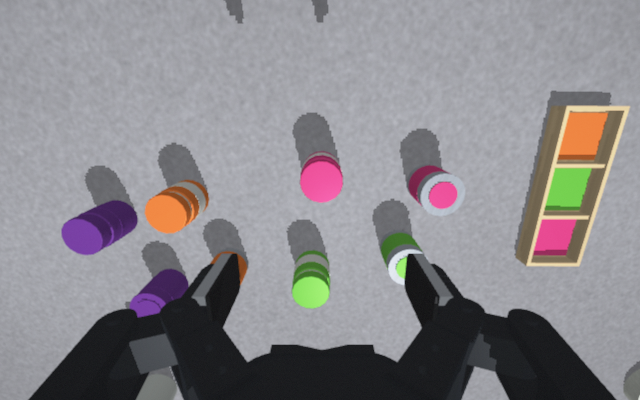

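The wrist views agree with the top view. In the caddy picture the pads are orange (322,132), green (321,184) and pink (321,233). The plain-lid jars in the second picture are pink (321,180), green (311,290) and orange (168,212), with the ringed tins clear of the grasps. I'll start with pink.

```bash
cat >> h.py <<'E'
JAR={"pink":(.4585,-.090),"green":(.599,-.114),"orange":(.482,-.267)}
PAD={"pink":(.578,.223),"green":(.509,.2285),"orange":(.441,.2345)}
rot=down(1.491)
def job(c):
    j,p=JAR[c],PAD[c]
    let_go();movep([*j,.16],rot);move_l([*j,.018],.12);grab(35);s=get_state();print(c,"gap",s["finger_gap"],s["grasp_force"])
    move_l([*j,.16],.15);print("lifted",get_state()["finger_gap"])
    movep([*p,.16],rot);f,_=wrist();cv2.imwrite(f"pics/carry_{c}.png",f["img"][...,::-1])
    move_l([*p,.045],.12);hit=move_l([*p,.024],.03,until_force=4)
    s=get_state();print("hit",hit,s["position"],s["contact_force"])
    let_go();move_l([*p,.16],.15)
    f=grab_frame("top");cv2.imwrite(f"pics/placed_{c}.png",cv2.resize(f["img"][130:290,130:370,::-1],None,fx=3,fy=3));print(get_state()["clock"])
E
python3 -c "
from h import *
job('pink')
for p in('carry_pink','placed_pink'):pass"
```

```text
pink gap 0.5444836289286933 35.238112807273865
lifted 0.5437435165380271
hit True [0.57774726 0.2230237  0.02666475] [-0.3129974  -0.04445248  5.69460552]
11.4417
```

View pics/carry_pink.png

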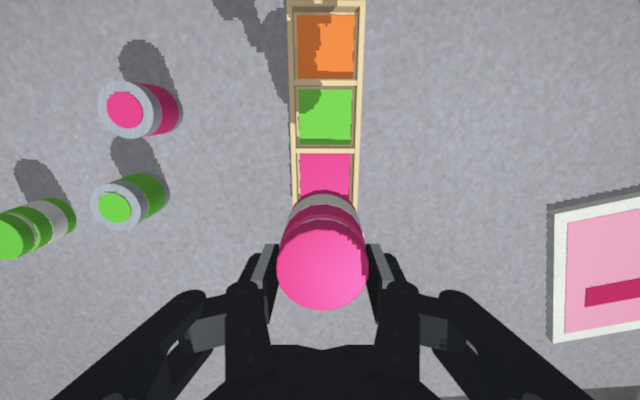

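View pics/placed_pink.png

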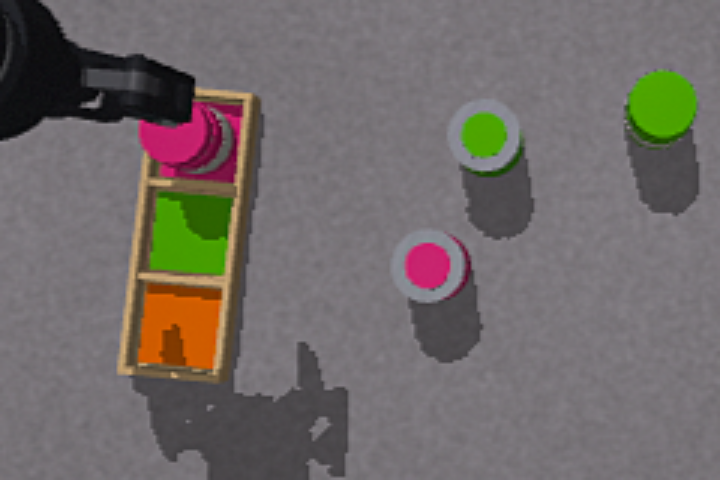

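The carry view shows the jar upright between the pads at (322,262). In the placed view it stands in the pink cell at (180,135) in the crop, with contact at z = 26.7 mm against the expected 26. Next are green and orange.

```bash
python3 -c "
from h import *
job('green');job('orange')
q=[.42,-.05,.25];movep(q,rot)
f=grab_frame('side');cv2.imwrite('pics/side_end.png',cv2.resize(f['img'][100:360,150:490,::-1],None,fx=2.2,fy=2.2))
f=grab_frame('top');cv2.imwrite('pics/top_end.png',cv2.resize(f['img'][110:310,130:530,::-1],None,fx=2,fy=2));print(get_state()['clock'])"
```

```text
green gap 0.5470811611020071 35.83001732826233
lifted 0.542882608996733
hit True [0.50870125 0.22851756 0.02674131] [-0.04170302 -0.16228547  4.54114493]
20.4667
orange gap 0.5454181244805445 35.275325775146484
lifted 0.5513168531232885
hit True [0.44098486 0.23436366 0.02678994] [-1.22993225  0.29666154  4.2119862 ]
30.5083
31.7583
```

View pics/side_end.png

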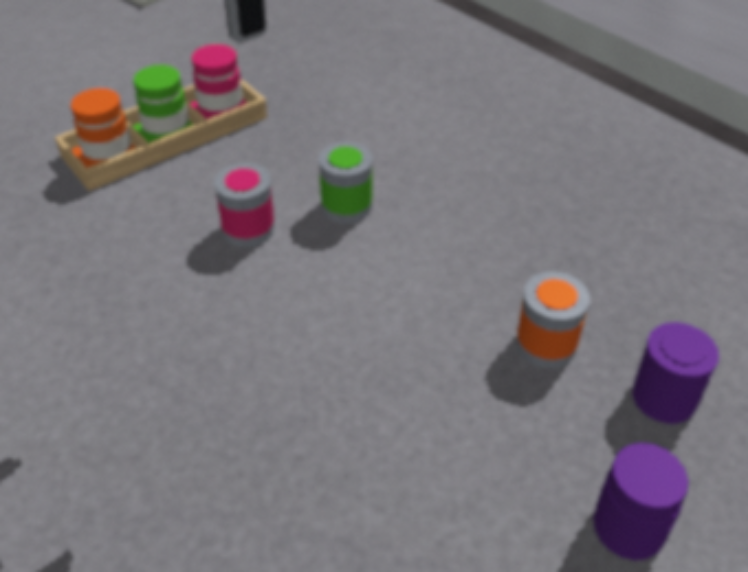

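View pics/placed_orange.png

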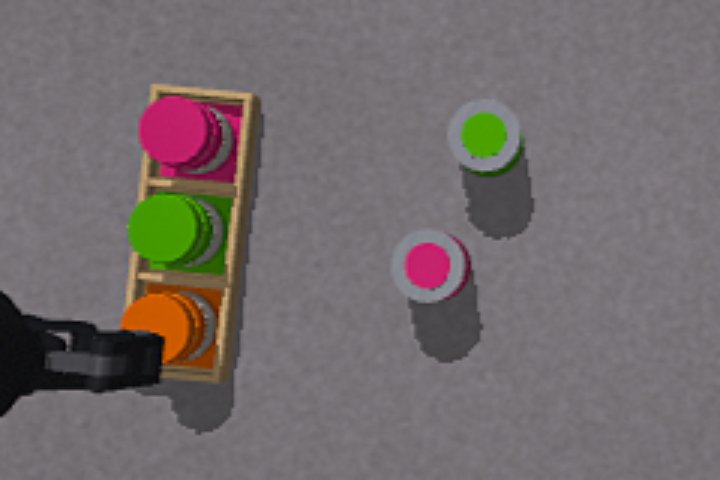

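Both pictures show all three jars upright in their own cells: side crop (98,125), (160,100) and (216,78). The tins and the purple things stand where they were.

```bash
python3 -c "
from cell import *
print(sign_off())"
```

```text
the job is handed in; nothing more can be done
None
```

I put the pink, green and orange jars upright in the caddy cells with their own colours, left the tins and the purple look-alikes untouched, and handed the job in at about 32 s on the robot's clock.

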